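# Index the capsule box and hold its hatch open for refilling

## Task

The coffee capsule box needs refilling: turn the knob on its top one click clockwise (seen from above), a sixth of a turn, to bring the next compartment under the hatch while the hatch stays shut. Then let go of the knob, lift the sprung hatch by its tab and hold it steady, open at 60 degrees from its shut position, so that I can fill the compartment; finish while still holding it there, because it falls shut if released. Leave the jar, cup, tin, shaker and mill around it alone.

Things in the scene. Friction and masses are not known exactly. Their poses are not given: they have to be found in the camera images.
- capsule_box: Square light-wood box, pale cover, fixed to the worktop, 236 x 236 mm, cover's upper face 110 mm above the worktop. Origin: centre of its underside; -x side is the front, towards the robot. A wooden knob stands mid-cover; between it and the front edge lies a flat steel hatch. (A wall cabinet hangs 620 mm above the worktop at the right, beyond x 0.55, y -0.45: keep the arm clear.)
- carousel (a joint): Angle of the knob and the six-compartment turntable it drives, rad: 0 at the start, growing clockwise seen from above, about an upright axis through the box's origin. A sprung detent pulls it to every multiple of 1.047 (60 degrees): it resists with up to about 0.2 N m, and past half way (30 degrees) drives on to the next position by itself.
- knob_grip (a point): Point to grip on the knob: on its axis, 136 mm above the worktop, 12 mm below the top of the grip bar. The bar is 50 mm long, 14 mm thick, 30 mm tall (118 to 148 mm above the worktop), on a round foot 52 mm across. The point turns with the knob, x along the bar; at the start that is the box's x, front to back.
- hatch (a joint): Opening angle of the hatch, rad: 0 shut (flat on the cover), 1.047 = 60 degrees, stop at 1.48. The front edge lifts and swings back, away from the robot. Weight and a spring shut it from any angle; holding it takes about 2 N at the tab.
- hatch_tab (a point): Centre of the hatch's black upright grip disc, 32 mm mm across, 10 mm thick, flat sides facing the box's +-y: pinch along y from above, it can swivel between the fingers. 120 mm from the hinge axis; shut, it is 34 mm in front of the cover's edge, 113.5 mm above the worktop. A 10 mm wide neck joins it to the plate (86 mm wide), whose edge is 34 mm from it. Axes: x towards the hinge, y along it.
- hatch_hinge (a point): Middle of the hatch's hinge axis, which runs level along the box's y; 32 mm in front of the box's centre, 113.5 mm above the worktop.
- honey_jar: Bystander, loose: glass honey jar with a white lid, 61 mm across, 111 mm tall, right of the capsule box. Origin: centre of its underside, z up. Leave alone.
- green_cup: Bystander, loose: green tea cup with a side handle, 88 mm across (113 with handle), 60 mm tall, right of the capsule box, nearer the robot. Origin: centre of its underside, z up. Leave alone.
- tomato_tin: Bystander, loose: small food tin, 58 mm across, 72 mm tall, left of the capsule box. Origin: centre of its underside, z up. Leave alone.
- salt_shaker: Bystander, loose: glass salt shaker with a grey top, 44 mm across, 90 mm tall, far left, nearer the robot. Origin: centre of its underside, z up. Leave alone.
- pepper_mill: Bystander, loose: wooden pepper mill, 58 mm across, 150 mm tall, far left, in front of the plate. Origin: centre of its underside, z up. Leave alone.

How it is judged:
By the outcome, as a careful person would: the job done as asked, in the order asked, and still so for the second after the job is handed in, while the arm keeps its last pose, push and grip.
It also fails if it takes over 56 s, if anything falls off the work surface, if the arm or the gripper's body presses on something with over 40 N, if the wrist force passes 120 N, or if a joint passes its speed limit or range.

## Robot

A 6-joint arm with a two-finger parallel gripper is mounted at the origin on a cart in front of the work surface, level with it; the furniture and walls round the work are solid. World frame = base frame: x ahead of the robot, y to its left, z up, the work surface at z = 0. Lengths are in m, angles in rad, forces in N, time in s.
With the tool pointing down it reaches from about 0.425 to 0.95 m from the base axis. Payload 14.7 kg.
Tool frame: the origin (TCP) lies between the finger pads; the fingertips stand 14 mm ahead of it and the grasp point (between the pads) lies 5 mm behind it; z points along the fingers, y is the line along which they close (so a half turn about z gives the same grasp; the last joint's range is limited). The gripper opens to 85 mm and grips with 20 to 120 N. Pads are 22 mm wide; open, the fingers measure 114 mm over their backs; the gripper's body (76 mm by 85 mm) begins 54 mm behind the grasp point. The pads swing forward as they close: fully open they stand 13 mm farther back than shut.
Start: joints at [-1.231, 0.48, 1.596, -0, 1.065, -0.047], TCP at [0.245, -0.602, 0.245] pointing down, gripper open.
Joint ranges: [-2.75, 2.75], [-0.82, 2.05], [0.23, 2.67], [-1.56, 4.7], [0.09, 2.69], [-2.92, 2.92]. Speed limits (rad/s): [1.89, 1.89, 2.39, 3.01, 3.01, 3.01].

## Interface

Orientations are given as a unit quaternion [w, x, y, z].
In Python, from rig import ctrl gives the robot as it stands.
- The arm moves only by the tool move_arm, never from a script. Its argument "rows" is text: rows parted by semicolons, each of 7 numbers parted by spaces: the shift along the tool's x, y, z in cm, then the turn, a rotation vector about the tool's x, y, z in degrees, then the closure in counts, from 0 (fully open) to 255 (shut). In form: tx ty tz wx wy wz hand; .... A call has 1 to 10 rows; each row shifts and turns the commanded pose from where the row before left it, along the tool's axes as they then stand; what a row does not reach is not made up. A row lasts 1/10 s, in which the tool goes at most 50 mm and 8.59 degrees, less where a joint would pass 70% of its speed; a pose out of reach is approached as far as the arm can. A call with a gripper value outside its range is refused whole. The fingers move at their own pace and stop on an object; "squeeze" is the grip in N (left out, the last holds). Time passes only in rows, so rows that do not move let the fingers close. It gives the time, the measured TCP pose, the force, the opening and the grip force at its end, in the units of the state.
- ctrl.sense(): the state, without advancing time (a new reading comes with each control period).
- ctrl.camera(name): name is "scene" or "top"; returns a dict with "pixels" (400x640x3 uint8, red, green, blue), "fov_y" (degrees; the focal length in pixels is half the picture's height over the tangent of half this angle, whatever the lens; pixels are square), "cx", "cy" (the principal point, pixels), "k1" (the pictures are not rectified: a ray, as slopes to the right and down, at radius r is drawn at 1 + k1 r^2 times it, then the intrinsics apply), "camera_from_world" (4x4, takes a point from world to camera coordinates). Camera axes: x right, y down, z forward; pixel columns grow to the right and rows downward; lengths in m; the calibration is good to about 2 mm. A picture is of the moment at which its call begins. There is no depth.
- ctrl.finish_job(): hands the job in; it is judged then, once.
The state is a dict: "time_s": time; "joints": joint angles; "joint_velocities": joint speeds; "tau": joint torques, N m; "position": TCP position; "ee_rot": TCP orientation; "force": force on the tool from outside, world axes, zero at the start; "ft_torque": the same for the moment, N m; "opening": finger opening in m; "finger_force": force on a finger pad.
Only numpy, scipy, OpenCV 4.12 (cv2) and the standard library are available. Lean on these libraries where they do the work, as an engineer would, in place of code of your own. Each camera call takes 0.05 s, during which the arm holds its last target. There are 200 camera calls.

## Working session

There is one attempt and no reset: what is moved stays moved. The work goes in short steps, Python scripts to look and compute and a tool call to move; the robot and the scene stay as the last step left them, time stands still between calls to the robot, and variables do not carry over. Pictures are saved under pics/ and viewed, at most 10 in all, crops included, and the job is handed in when it is done.

Besides the shell and the picture viewer there is one more tool, called after "Request:" by a JSON object that holds its "op" and its "data". move_arm: Moves the arm, as the interface text tells. Its arguments: {"type":"object","properties":{"rows":{"type":"string"},"squeeze":{"type":"number"}},"required":["rows"]}

```bash
mkdir -p pics
cat > h.py <<'E'
import numpy as np, cv2
from rig import ctrl
from scipy.spatial.transform import Rotation as R
def snap(n,f):
    c=ctrl.camera(n); cv2.imwrite('pics/'+f,c['pixels'][:,:,::-1]); return c
def par(c):
    f=200/np.tan(np.radians(c['fov_y'])/2); K=np.array([[f,0,c['cx']],[0,f,c['cy']],[0,0,1.]])
    return K,np.array([c['k1'],0,0,0,0.]),np.array(c['camera_from_world'])
def proj(c,P):
    K,d,T=par(c); return cv2.projectPoints(np.atleast_2d(np.array(P,float)),cv2.Rodrigues(T[:3,:3])[0],T[:3,3],K,d)[0][:,0]
def ray(c,uv,z):
    K,d,T=par(c); s=cv2.undistortPoints(np.array([[uv]],float),K,d)[0,0]
    Ri=T[:3,:3].T; o=-Ri@T[:3,3]; v=Ri@np.array([*s,1]); return o+v*(z-o[2])/v[2]
E
python3 - <<'E'
from h import *
for n in('scene','top'):
    c=snap(n,n+'1.png'); print(n,c['fov_y'],c['cx'],c['cy'],c['k1']);T=c['camera_from_world'];print(np.round(T,3))
s=ctrl.sense(); print(s)
E
```

```text
scene 57.87182940209032 322.5590562913211 198.11183173691165 -0.03492981426974617
[[ 0.965 -0.263  0.    -0.567]
 [-0.217 -0.796 -0.565  0.243]
 [ 0.148  0.545 -0.825  0.804]
 [ 0.     0.     0.     1.   ]]
top 51.03350466083881 318.30071239909114 195.29560564236647 -0.0259826243314439
[[ 0.007 -1.     0.005  0.038]
 [-0.994 -0.007 -0.109  0.633]
 [ 0.109 -0.004 -0.994  1.159]
 [ 0.     0.     0.     1.   ]]
{'time_s': 0.1, 'joints': array([-1.23059402e+00,  4.80769141e-01,  1.59682177e+00,  7.51156323e-06,
        1.06510207e+00, -4.65720420e-02]), 'joint_velocities': array([ 3.35070902e-04, -1.43590810e-03, -2.40940172e-03,  1.15511393e-03,
       -9.85941994e-05,  7.18224175e-04]), 'tau': array([ 1.74206900e-03, -9.52251935e+01, -4.31043756e+01, -3.15564978e-05,
        5.24496107e-03,  1.09301607e-05]), 'position': array([ 0.2450996 , -0.60162796,  0.24473248]), 'ee_rot': array([-5.44726330e-04,  9.81359106e-01,  1.92182211e-01, -7.72332508e-05]), 'force': array([-0.07228905,  0.89461001, -0.45222951]), 'ft_torque': array([ 0.05332569, -0.01405381,  0.01242382]), 'finger_force': 0.0, 'opening': 0.08531216398327413}
```

View pics/top1.png

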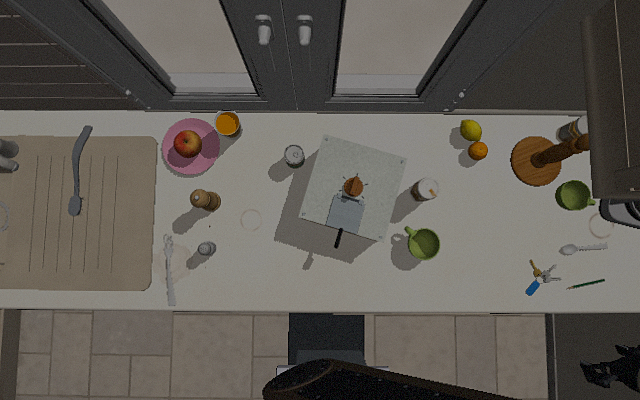

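View pics/scene1.png

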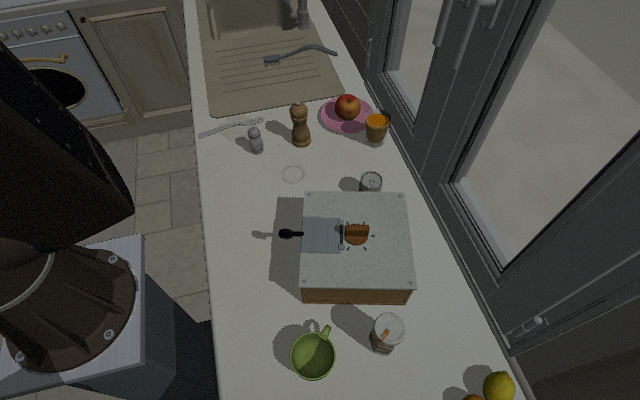

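The top view shows the box cover with corners at about (324,135), (407,157), (381,243) and (300,219), the knob at (353,186) and the tab at (338,238). The scene view shows cover corners at (303,192), (405,192), (411,290) and (302,289), with the tab at (287,234).

```bash
python3 - <<'E'
from h import *
from scipy.optimize import least_squares
import json
cs={n:ctrl.camera(n) for n in('top','scene')}
# order: box corners (+,+),(+,-),(-,-),(-,+)
obs={'top':[(324,135),(407,157),(381,243),(300,219)],'scene':[(405,192),(411,290),(302,289),(303,192)]}
h=.118; L=np.array([[h,h,.11],[h,-h,.11],[-h,-h,.11],[-h,h,.11]])
def W(p,L): 
    q=R.from_euler('z',p[2]).apply(L); q[:,:2]+=p[:2]; return q
for ns in(['top'],['scene'],['top','scene']):
    r=least_squares(lambda p:np.concatenate([(proj(cs[n],W(p,L))-obs[n]).ravel() for n in ns]),[.6,0,0])
    print(ns,r.x,np.degrees(r.x[2]),np.round(r.fun,1))
p=r.x
pts=np.array([[0,0,.148],[-.152,0,.1135],[-.032,0,.1135]])
print(W(p,pts))
for n in cs:
    print(n,proj(cs[n],W(p,pts)))
    im=cs[n]['pixels'][:,:,::-1].copy()
    im=cv2.resize(im,None,fx=4,fy=4,interpolation=cv2.INTER_CUBIC)
    for q in np.vstack([proj(cs[n],W(p,pts)),proj(cs[n],W(p,L))]): cv2.drawMarker(im,tuple(int(v) for v in (q+.5)*4),(0,0,255),0,14,1)
    m=proj(cs[n],W(p,pts[2:]))[0]*4
    x,y=int(m[0])-290,int(m[1])-260
    cv2.imwrite(f'pics/{n}2.png',cv2.convertScaleAbs(im[y:y+520,x:x+580],alpha=1.4))
for (nm,u,v,z) in [('jar',425,186,.111),('cup',425,242,.06),('tin',294,154,.072)]: print(nm,ray(cs['top'],(u,v),z))
E
cd pics; python3 -c "
import cv2,numpy as np
a=cv2.imread('top2.png');b=cv2.imread('scene2.png')
print(a.shape,b.shape);c=np.hstack([cv2.resize(a,(400,int(400*a.shape[0]/a.shape[1]))),cv2.resize(b,(400,int(400*b.shape[0]/b.shape[1])))]);cv2.imwrite('both2.png',c)"
```

```text
['top'] [ 0.6451554  -0.04968196 -0.27746922] -15.897815269744385 [-1.  -0.6 -0.1  1.6  2.9  0.  -1.9 -1. ]
['scene'] [ 0.64648474 -0.05279812 -0.28270972] -16.198074010909647 [-1.3  0.6  5.6 -0.  -4.6 -0.8  0.  -0.8]
['top', 'scene'] [ 0.6460211  -0.0515001  -0.28035905] -16.063390387380473 [-0.2 -1.   0.7  1.4  3.4 -0.2 -1.3 -1.5 -1.8  0.1  5.3 -0.7 -4.8 -1.2
 -0.4 -1.1]
[[ 0.6460211  -0.0515001   0.148     ]
 [ 0.49995577 -0.00944159  0.1135    ]
 [ 0.61527051 -0.04264568  0.1135    ]]
top [[355.03696099 185.80493535]
 [337.97691503 242.52089333]
 [350.5447072  198.95531851]]
scene [[356.03332052 227.26172796]
 [284.26897605 234.32612018]
 [339.93897306 235.06170781]]
jar [ 0.65184861 -0.24260251  0.111     ]
cup [ 0.50263875 -0.25276696  0.06      ]
tin [0.74431105 0.11149354 0.072     ]
(520, 580, 3) (520, 580, 3)
```

View pics/top2.png

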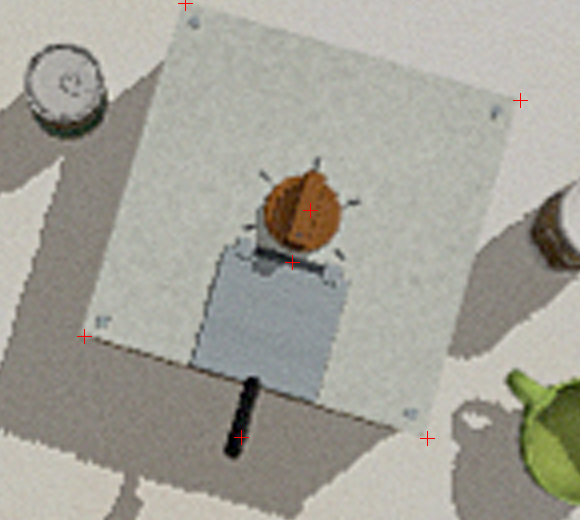

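View pics/scene2.png

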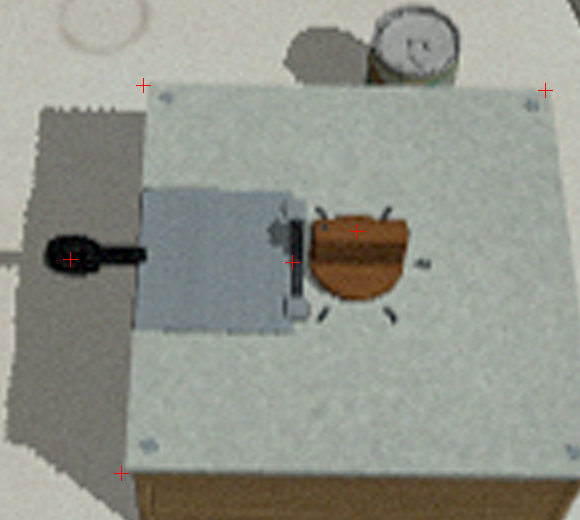

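Both crops show the model close, about 1 px too far to the right in the top view. Refitting with finer corner positions read from the crops, plus the tab.

Run:
```python
from h import *
from scipy.optimize import least_squares
cs={n:ctrl.camera(n) for n in('top','scene')}
o={'top':np.array([1112,535]),'scene':np.array([1069,680])}
ob={'top':[(190,8),(516,103),(425,433),(87,335),(237,437)],'scene':[(553,88),(586,474),(128,470),(147,86),(72,255)]}
obs={n:(np.array(ob[n])+o[n])/4-.5 for n in ob}
h=.118; L=np.array([[h,h,.11],[h,-h,.11],[-h,-h,.11],[-h,h,.11],[-.152,0,.1135]])
def W(p,L): 
    q=R.from_euler('z',p[2]).apply(L); q[:,:2]+=p[:2]; return q
for ns in(['top'],['scene'],['top','scene']):
    r=least_squares(lambda p:np.concatenate([(proj(cs[n],W(p,L))-obs[n]).ravel() for n in ns]),[.6,0,0],loss='soft_l1')
    print(ns,r.x,np.degrees(r.x[2]),np.round(r.fun,1))
p=r.x; print(W(p,np.array([[0,0,.136],[-.152,0,.1135],[-.032,0,.1135]])))
s=ctrl.sense(); print(R.from_quat(s['ee_rot'],scalar_first=True).as_matrix().round(3))
```

```text
['top'] [ 0.64591514 -0.05092781 -0.28697086] -16.442219155007884 [-1.  -1.4  1.2 -0.2  0.1  1.5 -0.9  0.1  0.6 -0.1]
['scene'] [ 0.64816074 -0.05007903 -0.28240218] -16.18045277859647 [-1.1  0.1  3.6  0.5 -0.8 -0.2 -0.  -0.8  0.4  0.2]
['top', 'scene'] [ 0.64715022 -0.05029396 -0.28434585] -16.291817208919188 [-1.4 -1.7  0.9 -0.8 -0.   1.  -1.1 -0.2  0.5 -0.5 -1.3  0.3  3.1  0.8
 -1.4 -0.1 -0.3 -0.7 -0.1  0.2]
[[ 0.64715022 -0.05029396  0.136     ]
 [ 0.50125373 -0.00765345  0.1135    ]
 [ 0.61643517 -0.04131701  0.1135    ]]
[[ 0.926  0.377 -0.   ]
 [ 0.377 -0.926  0.   ]
 [-0.    -0.    -1.   ]]
```

Request:
{"op": "move_arm", "data": {"rows": "3.41 -2.12 0 0 0 0 110;3.41 -2.12 0 0 0 0 110;3.41 -2.12 0 0 0 0 110;3.41 -2.12 0 0 0 0 110;3.41 -2.12 0 0 0 0 110;3.41 -2.12 0 0 0 0 110;3.41 -2.12 0 0 0 0 110;3.41 -2.12 0 0 0 0 110;3.41 -2.12 0 0 0 0 110;3.41 -2.12 0 0 0 0 110", "squeeze": 40}}

```text
time_s: 1.3
position: [0.4819, -0.2756, 0.2454]
ee_rot: [0.0, 0.981, 0.192, 0.0]
force: [0.2, -0.3, -0.9]
opening: 0.0486
finger_force: 0.0
```

Request:
{"op": "move_arm", "data": {"rows": "3.41 -2.12 0 0 0 0 110;3.41 -2.12 0 0 0 0 110;3.41 -2.12 0 0 0 0 110;3.41 -2.12 0 0 0 0 110;3.41 -2.12 0 0 0 0 110;3.41 -2.12 0 0 0 0 110;3.41 -2.12 0 0 0 0 110;0 0 0 0 0 -8 110;0 0 0 0 0 -8 110;0 0 0 0 0 -8 110"}}

```text
time_s: 2.3
position: [0.6462, -0.049, 0.245]
ee_rot: [-0.0, 0.919, 0.395, -0.0]
force: [-0.5, -0.7, -0.3]
opening: 0.0486
finger_force: 0.0
```

Request:
{"op": "move_arm", "data": {"rows": "0 0 0 0 0 -8 110;0 0 0 0 0 -8 110;0 0 0 0 0 -8 110;0 0 0 0 0 -8 110;0 0 0 0 0 -8 110;0 0 0 0 0 -8 110;0 0 0 0 0 -8 110;0 0 0 0 0 -8 110;0 0 0 0 0 -8 110;0 0 0 0 0 -8 110"}}

```text
time_s: 3.3
position: [0.6461, -0.0495, 0.2453]
ee_rot: [-0.0, 0.45, 0.893, 0.0]
force: [-0.3, 0.3, -0.7]
opening: 0.0485
finger_force: 0.0
```

Request:
{"op": "move_arm", "data": {"rows": "0 0 0 0 0 -8 110;0 0 0 0 0 -8 110;0 0 0 0 0 -8 110;0 0 0 0 0 -8 110;0 0 0 0 0 -5.6 110;0 0 0 0 0 0 110"}}

```text
time_s: 3.9
position: [0.6461, -0.0495, 0.2452]
ee_rot: [-0.0, 0.14, 0.99, 0.0]
force: [0.3, -0.3, 0.1]
opening: 0.0485
finger_force: 0.0
```

```bash
cat >> h.py <<'E'
def go(x,y,z,yaw):
    "world target -> total shift in tool axes (cm), turn about tool z (deg)"
    s=ctrl.sense(); M=R.from_quat(s['ee_rot'],scalar_first=True).as_matrix()
    a=np.degrees(np.arctan2(M[1,0],M[0,0]))
    print('t',s['time_s'],'pos',s['position'].round(4),'yaw',a.round(2),'tool z',M[:,2].round(4),'open',s['opening'],'F',s['force'].round(1),'T',s['ft_torque'].round(2),'q6',s['joints'][5])
    print('shift cm',(M.T@(np.array([x,y,z])-s['position'])*100).round(2),'wz',((a-yaw+180)%360-180).round(2))
E
python3 -c "
from h import *
go(.647,-.050,.135,163.7)
snap('scene','s3.png')"
```

```text
t 3.9 pos [ 0.6461 -0.0495  0.2452] yaw 163.87 tool z [-2.e-04  0.e+00 -1.e+00] open 0.04853132349860927 F [ 0.3 -0.3  0.1] T [-0.    0.04 -0.04] q6 -1.412453470199884
shift cm [-0.1  -0.02 11.02] wz 0.17
```

View pics/s3.png

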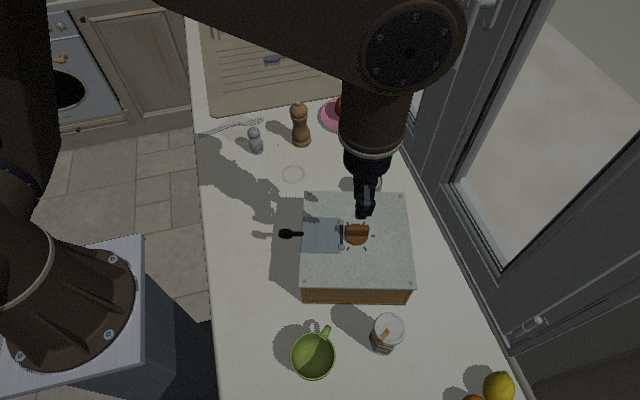

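The scene view shows the gripper above the knob at (357,234) with everything else undisturbed. Descending.

Request:
{"op": "move_arm", "data": {"rows": "-0.1 0 3 0 0 0 110;0 0 3 0 0 0 110;0 0 2 0 0 0 110;0 0 1.5 0 0 0 110;0 0 1 0 0 0 110;0 0 0.4 0 0 0 110;0 0 0 0 0 0 110"}}

```text
time_s: 4.65
position: [0.6472, -0.0498, 0.1363]
ee_rot: [0.0, 0.142, 0.99, 0.0]
force: [0.2, -0.1, -0.1]
opening: 0.0489
finger_force: 0.0
```

Request:
{"op": "move_arm", "data": {"rows": "0 0 0 0 0 0 255;0 0 0 0 0 0 255;0 0 0 0 0 0 255;0 0 0 0 0 0 255;0 0 0 0 0 0 255"}}

```text
time_s: 5.15
position: [0.648, -0.0483, 0.1374]
ee_rot: [0.001, 0.141, 0.99, 0.001]
force: [2.0, 13.5, 5.2]
opening: 0.0131
finger_force: 42.4
```

```bash
python3 -c "
from h import *
go(.647,-.050,.135,163.7)"
```

```text
t 5.15 pos [ 0.648  -0.0483  0.1374] yaw 163.75 tool z [ 0.0023  0.0015 -1.    ] open 0.01310097093091953 F [ 2.  13.5  5.2] T [ 1.83 -0.29  0.01] q6 -1.4107688499467794
shift cm [ 0.05 -0.19  0.24] wz 0.05
```

Request:
{"op": "move_arm", "data": {"rows": "0 0.2 0 0 0 0 255;0 0 0 0 0 0 255"}}

```text
time_s: 5.35
position: [0.6481, -0.0481, 0.1374]
ee_rot: [0.001, 0.141, 0.99, -0.0]
force: [-1.9, -2.7, 7.2]
opening: 0.0133
finger_force: 42.9
```

Request:
{"op": "move_arm", "data": {"rows": "0 0 0 0 0 5 255;0 0 0 0 0 5 255;0 0 0 0 0 5 255;0 0 0 0 0 5 255;0 0 0 0 0 5 255;0 0 0 0 0 5 255"}}

```text
time_s: 5.95
position: [0.6482, -0.048, 0.1374]
ee_rot: [0.001, 0.394, 0.919, 0.0]
force: [-1.7, -0.0, 6.5]
opening: 0.0132
finger_force: 43.0
```

Request:
{"op": "move_arm", "data": {"rows": "0 0 0 0 0 5 255;0 0 0 0 0 5 255;0 0 0 0 0 5 255;0 0 0 0 0 5 255;0 0 0 0 0 5 255;0 0 0 0 0 5 255;0 0 0 0 0 0 255;0 0 0 0 0 0 255"}}

```text
time_s: 6.75
position: [0.6483, -0.0479, 0.1374]
ee_rot: [0.001, 0.617, 0.787, 0.0]
force: [1.1, 0.7, 6.1]
opening: 0.0133
finger_force: 42.9
```

```bash
python3 -c "
from h import *
go(.647,-.050,.135,103.7)"
```

```text
t 6.75 pos [ 0.6483 -0.0479  0.1374] yaw 103.74 tool z [ 1.6e-03 -2.0e-04 -1.0e+00] open 0.01328378637494276 F [1.1 0.7 6.1] T [-0.01  0.29 -0.1 ] q6 -0.36025048134097665
shift cm [-0.18 -0.17  0.24] wz 0.04
```

Request:
{"op": "move_arm", "data": {"rows": "0 0 0 0 0 0 110;0 0 0 0 0 0 110;0 0 0 0 0 0 110;0 0 0 0 0 0 110;0 0 -1 0 0 0 110;0 0 -2 0 0 0 110;0 0 -3 0 0 0 110;0 0 -3 0 0 0 110;0 0 -2 0 0 0 110;0 0 0 0 0 0 110"}}

```text
time_s: 7.75
position: [0.6493, -0.0481, 0.2503]
ee_rot: [0.002, 0.617, 0.787, 0.001]
force: [-0.1, 0.5, 0.1]
opening: 0.0489
finger_force: 0.0
```

```bash
python3 -c "
from h import *
go(.502,-.0053,.2473,163.7)
c=snap('scene','s4.png')
im=cv2.resize(c['pixels'][120:320,240:480,::-1],None,fx=3,fy=3,interpolation=cv2.INTER_CUBIC)
cv2.imwrite('pics/s4c.png',cv2.convertScaleAbs(im,alpha=1.4))"
```

```text
t 7.75 pos [ 0.6493 -0.0481  0.2503] yaw 103.77 tool z [ 5.4e-03 -7.0e-04 -1.0e+00] open 0.04886645790435901 F [-0.1  0.5  0.1] T [0.02 0.   0.06] q6 -0.3606795885894434
shift cm [  7.66 -13.29   0.22] wz -59.93
```

View pics/s4c.png

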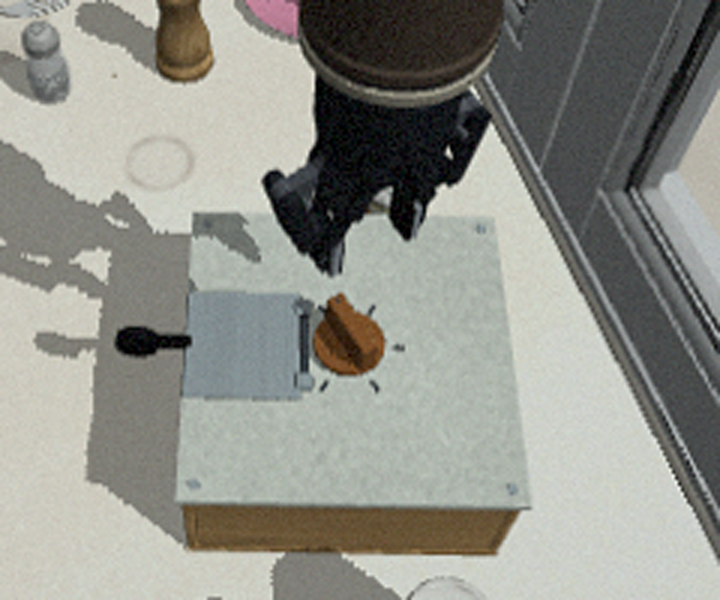

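The crop shows the bar turned 60° clockwise (its ends at (340,300) and (370,365)), the hatch shut, and the fingers clear. Now going above the tab.

Request:
{"op": "move_arm", "data": {"rows": "1.92 -3.32 0.05 0 0 -8 110;0 0 0 0 0 -8 110;0 0 0 0 0 -8 110;0 0 0 0 0 -8 110;0 0 0 0 0 -8 110;0 0 0 0 0 -8 110;0 0 0 0 0 -8 110;0 0 0 0 0 -3.9 110;0 0 0 0 0 0 110"}}

```text
time_s: 8.7
position: [0.6103, -0.037, 0.245]
ee_rot: [-0.001, 0.142, 0.99, -0.0]
force: [-0.5, 0.0, -0.2]
opening: 0.0484
finger_force: 0.0
```

```bash
python3 -c "
from h import *
go(.502,-.0053,.1085,163.7)"
```

```text
t 8.7 pos [ 0.6103 -0.037   0.245 ] yaw 163.73 tool z [-1.5e-03  2.0e-04 -1.0e+00] open 0.04843920543172405 F [-0.5  0.  -0.2] T [-0.04 -0.    0.06] q6 -1.3970448113471594
shift cm [11.27  0.02 13.67] wz 0.03
```

Request:
{"op": "move_arm", "data": {"rows": "3.5 0 0 0 0 0 110;3.5 0 0 0 0 0 110;3.5 0 0 0 0 0 110;0.77 0 1 0 0 0 110;0 0 3.5 0 0 0 110;0 0 3.5 0 0 0 110;0 0 1 0 0 0 110;0 0 0 0 0 0 110;0 0 0 0 0 0 110"}}

```text
time_s: 9.6
position: [0.5034, -0.0055, 0.1565]
ee_rot: [0.0, 0.142, 0.99, 0.0]
force: [0.7, 0.8, 0.5]
opening: 0.0482
finger_force: 0.0
```

```bash
python3 -c "
from h import *
go(.502,-.0053,.1085,163.7)
c=snap('scene','s5.png')
im=cv2.resize(c['pixels'][120:320,200:440,::-1],None,fx=3,fy=3,interpolation=cv2.INTER_CUBIC)
cv2.imwrite('pics/s5c.png',cv2.convertScaleAbs(im,alpha=1.4))"
```

```text
t 9.6 pos [ 0.5034 -0.0055  0.1565] yaw 163.62 tool z [ 5.e-04 -0.e+00 -1.e+00] open 0.04823540224842804 F [0.7 0.8 0.5] T [-0.02 -0.01 -0.01] q6 -1.356135046964593
shift cm [ 0.15 -0.02  4.8 ] wz -0.08
```

View pics/s5c.png

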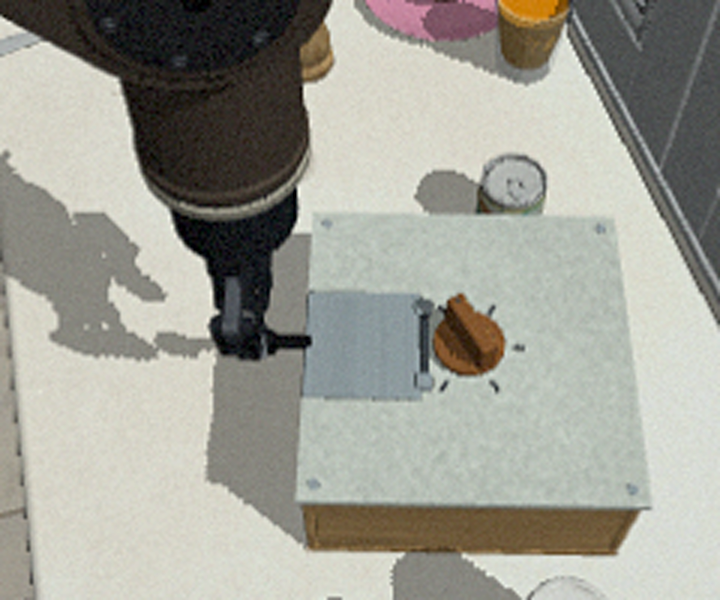

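The gripper is above the tab (about (265,340) in the crop) and the knob is at its new position. Descending and pinching.

Request:
{"op": "move_arm", "data": {"rows": "0.1 0 1.5 0 0 0 110;0 0 1.5 0 0 0 110;0 0 1 0 0 0 110;0 0 0.7 0 0 0 110;0 0 0 0 0 0 110;0 0 0 0 0 0 110"}}

```text
time_s: 10.25
position: [0.502, -0.0052, 0.1092]
ee_rot: [0.0, 0.142, 0.99, 0.0]
force: [-1.1, -0.7, -0.6]
opening: 0.0483
finger_force: 0.0
```

Request:
{"op": "move_arm", "data": {"rows": "0 0 0 0 0 0 255;0 0 0 0 0 0 255;0 0 0 0 0 0 255;0 0 0 0 0 0 255;0 0 0 0 0 0 255", "squeeze": 35}}

```text
time_s: 10.75
position: [0.5019, -0.0052, 0.109]
ee_rot: [0.0, 0.142, 0.99, -0.0]
force: [0.3, -1.4, 2.3]
opening: 0.0092
finger_force: 38.4
```

```bash
python3 -c "
from h import *
go(.502,-.0053,.1085,163.7)"
```

```text
t 10.75 pos [ 0.5019 -0.0052  0.109 ] yaw 163.66 tool z [ 4.e-04 -1.e-04 -1.e+00] open 0.00922896518043166 F [ 0.3 -1.4  2.3] T [-0.23 -0.14  0.1 ] q6 -1.3563010715412522
shift cm [-0.01 -0.    0.05] wz -0.04
```

Request:
{"op": "move_arm", "data": {"rows": "-0.05 0 -1.05 0 0 0 255;-0.14 0 -1.04 0 0 0 255;-0.23 0 -1.02 0 0 0 255;-0.32 0 -1.0 0 0 0 255;-0.4 0 -0.97 0 0 0 255;-0.48 0 -0.93 0 0 0 255;0 0 0 0 0 0 255"}}

```text
time_s: 11.45
position: [0.5177, -0.0099, 0.1701]
ee_rot: [0.0, 0.142, 0.99, 0.0]
force: [-2.7, -0.2, 1.2]
opening: 0.0094
finger_force: 35.7
```

```bash
python3 -c "
from h import *
go(.502+.0161*.96,-.0053-.0161*.281,.169,163.7)"
```

```text
t 11.45 pos [ 0.5177 -0.0099  0.1701] yaw 163.66 tool z [ 4.e-04 -1.e-04 -1.e+00] open 0.009444116763942698 F [-2.7 -0.2  1.2] T [-0.01  0.37  0.06] q6 -1.3631713360161684
shift cm [ 0.02 -0.    0.11] wz -0.04
```

Request:
{"op": "move_arm", "data": {"rows": "-0.56 0 -0.88 0 0 0 255;-0.64 0 -0.83 0 0 0 255;-0.71 0 -0.77 0 0 0 255;-0.77 0 -0.71 0 0 0 255;-0.83 0 -0.64 0 0 0 255;-0.88 0 -0.56 0 0 0 255;0 0 0 0 0 0 255;0 0 0 0 0 0 255;0 0 0 0 0 0 255"}}

```text
time_s: 12.35
position: [0.5604, -0.0223, 0.2135]
ee_rot: [0.001, 0.142, 0.99, -0.0]
force: [-3.1, -1.8, 5.3]
opening: 0.009
finger_force: 35.8
```

```bash
python3 -c "
from h import *
go(.502+.06*.96,-.0053-.06*.281,.2125,163.7)
s=ctrl.sense()['position']; b=-.284
r=np.array([np.cos(b),np.sin(b)])@(s[:2]-[.648,-.048]); v=np.array([-.032-r,s[2]+.005-.1135]); print('angle',np.degrees(np.arctan2(v[1],v[0])),'r',np.hypot(*v))
for n,(a,b,w,d) in {'scene':(100,300,220,460),'top':(100,260,240,440)}.items():
    c=snap(n,n+'6.png'); im=cv2.resize(c['pixels'][a:b,w:d,::-1],None,fx=3,fy=3,interpolation=cv2.INTER_CUBIC)
    cv2.imwrite(f'pics/{n}6c.png',cv2.convertScaleAbs(im,alpha=1.4))"
```

```text
t 12.35 pos [ 0.5604 -0.0223  0.2135] yaw 163.66 tool z [ 2.2e-03 -5.0e-04 -1.0e+00] open 0.009010022143729883 F [-3.1 -1.8  5.3] T [-0.4   0.05  0.02] q6 -1.379203992391102
shift cm [ 0.08 -0.01  0.1 ] wz -0.04
angle 60.53956074683081 r 0.1205825374729697
```

View pics/scene6c.png

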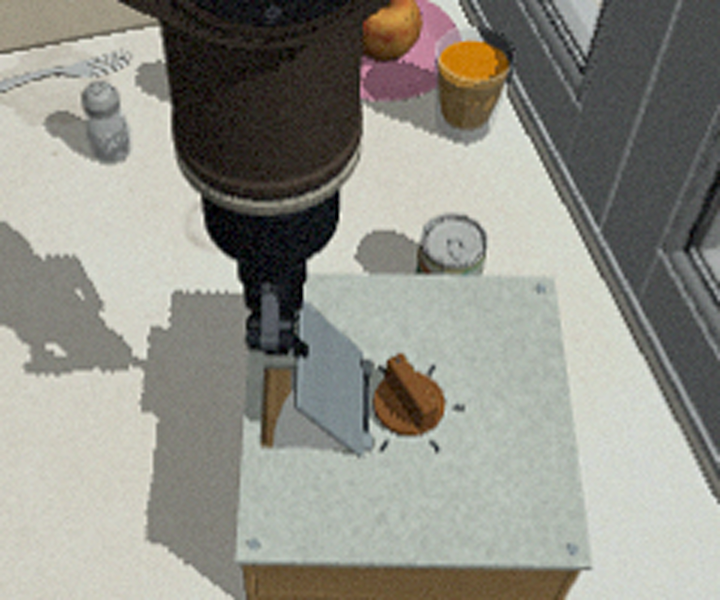

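The crop shows the hatch raised about 60° in the fingers (tab at (285,345)), the compartment open beneath it, the knob still one click round and the tin and shaker still in place. The arm pose gives 60.5°.

```bash
python3 -c "
from h import *
print(ctrl.finish_job())"
```

```text
the job is handed in; nothing more can be done
None
```

I turned the knob one click clockwise with the hatch shut and let go. The arm then lifted the hatch by its tab and is holding it at about 60.5° (worked out from the arm's position). None of the items around the box were touched, and I handed the job in at about 12.5 s.

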